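# Set the slicer gate to the gauge blade

### The job

Set the slice thickness on the countertop slicer: with its red gate still up, push the blue-handled brass gauge blade along the bed and under the gate until you feel it come up against the sliding end stop hidden under the hood, nudging the stop back only a little (about 3 mm, never more than 8 mm). Then press the gate down gently by its black pad until its foot rests on the blade, and leave the blade lying flat under it. Leave the spice jar, bell and mug where they stand.

Things in the scene. Friction and masses are not known exactly. Their poses are not given: they have to be found in the camera images.
- slicer: Fixed countertop slicer. Origin on the counter midway between its gate posts, z up, +x = feed direction. Steel bed 100 wide, top at z 12, x -215..95. Side rails to z 20, inner faces y +-42, to x -60; slanting walls then narrow to y +-20.5 at x -15 (to z 22); beyond is a 41 wide throat. Posts at x 0, y +-43, to z 82. All mm.
- hood (a point): Centre of the top of the grey hood over the throat: slicer x 57.5, z 26 mm; the hood covers slicer x 20..95, its underside is at z 22. Under it is the steel end stop; its front face starts somewhere at slicer x 35..58 mm, is not measured and must be felt.
- handle_rear (a point): Centre of the flat rear face of the gauge's blue cross handle (66 wide, 20 high, 14 mm thick), 10 mm over the gauge's underside; push here along the slicer's +x.
- gauge: Loose gauge, about 0.16 kg, flat on the bed: brass blade 6 thick, 36 wide, round nose, blue cross handle at the tail. Origin: middle of its 140 mm length, on the underside; nose tip at x +70, handle over x -70..-56 mm, 66 wide, 20 high. Starts with the nose 20 to 45 mm before the gate line, up to 6 mm aside and 0.12 rad askew to the slicer.
- gate (a joint): Height of the red gate, m: 0 = fully up (foot underside 26 mm over the bed), grows as the gate is pressed down, 0.024 = lowest. It starts at 0 to 0.006, slides with about 6 N of friction and stays where it is left. Its foot (34 x 24 mm) meets the 6 mm gauge blade at 0.020.
- gate_pad (a point): Centre of the top face of the round black press pad (40 mm diameter) on the gate, over the slicer's origin; 74.5 mm above the counter at gate 0. Press here straight down.
- stop (a joint): How far the hidden end stop has been pushed back from where it started, m: 0 = not yet touched. It moves along the slicer's +x against about 7 N of friction and stays where it is left (travel 25 mm). Pushing the gauge over the bed alone takes about 1 N; rubbing on the guiding walls can add a few N.
- spice_jar: Bystander: spice jar with red cap, 45 mm diameter, 106 mm high, origin under its centre.
- bell: Bystander: counter bell, 86 mm diameter, 65 mm high, origin under its centre.
- mug: Bystander: white mug, 82 mm diameter body, 91 mm high, origin under its centre.

How it is judged:
By the outcome, as a careful person would: the job done as asked, in the order asked, and still so for the second after the job is handed in, with the robot touching nothing.
It also fails if it takes over 45 s, if anything falls off the work surface, if the arm or the gripper's body presses on something with over 40 N, if the wrist force passes 120 N, or if a joint passes its speed limit or range.

### The arm

A 6-joint arm with a two-finger parallel gripper is mounted at the origin on a cart in front of the work surface, level with it; the furniture and walls round the work are solid. World frame = base frame: x ahead of the robot, y to its left, z up, the work surface at z = 0. Lengths are in m, angles in rad, forces in N, time in s.
With the tool pointing down it reaches from about 0.275 to 0.975 m from the base axis. Payload 8.4 kg.
Tool frame: the origin (TCP) lies midway between the tips of the shut fingers; the grasp point (between the pads) lies 19 mm behind it (bot.grip_point_offset is the distance from the TCP to the grasp point, in m); z points along the fingers, y is the line along which they close (so a half turn about z gives the same grasp; the last joint's range is limited). The gripper opens to 92 mm and grips with 3 to 60 N. Pads are 20 mm wide; open, the fingers measure 128 mm over their backs; the gripper's body (75 mm by 189 mm) begins 69 mm behind the grasp point.
Start: joints at [-1.132, 0.353, 1.633, -0, 1.155, -0.002], TCP at [0.267, -0.565, 0.215] pointing down, gripper open.
Joint ranges: [-2.63, 2.63], [-0.92, 2.1], [0.06, 2.66], [-1.3, 4.44], [0, 2.69], [-3.02, 3.02]. Speed limits (rad/s): [2.22, 2.22, 2.79, 3.14, 3.14, 3.14].

### API

Orientations are given as a unit quaternion [w, x, y, z].
In Python, from rig import bot gives the robot as it stands.
- The arm moves only by the tool arm_command, never from a script. Its argument "motion" is a list of rows, each a list of 7 numbers: the shift along the tool's x, y, z as a fraction of full scale, then the turn, a rotation vector about the tool's x, y, z as a fraction of full scale, then the closure, from -1 (fully open) to 1 (shut). A call has 1 to 20 rows; each row is the pose to reach, as a shift and turn from the pose commanded when the call began, along the tool's axes at that moment, turning the shorter way round; what a row does not reach only later rows make up. Full scale, the value 1, is 100 cm for a shift and 180 degrees for a turn. A row lasts 1/8 s, in which the tool goes at most 62.5 mm and 10.7 degrees, less where a joint would pass 70% of its speed; a pose out of reach is approached as far as the arm can. A call with a number of a shift or a turn outside -1 to 1 is refused whole. A call with a gripper value outside its range is refused whole. The fingers move at their own pace and stop on an object; "force" is the grip in N (left out, the last holds). Time passes only in rows, so rows that repeat a pose let the fingers close. It gives the time, the measured TCP pose, the force, the opening and the grip force at its end, in the units of the state.
- bot.get_obs(): the state, without advancing time (a new reading comes with each control period).
- bot.camera(name): name is "side" or "top"; returns the picture (384x512x3 uint8, red, green, blue); there is no depth.
- bot.camera_params(name): a dict with "intrinsics" (3x3 intrinsics, pixels), "rvec" (rotation vector, rad) and "tvec" (3), from world to camera coordinates, as OpenCV has them. Camera axes: x right, y down, z forward; pixel columns grow to the right and rows downward; lengths in m; the calibration is good to about 2 mm. A picture is of the moment at which its call begins. camera_params takes no time and is no camera call.
- bot.hand_in(): hands the job in; it is judged then, once.
The state is a dict: "clock": time; "joint_pos": joint angles; "joint_vel": joint speeds; "tau": joint torques, N m; "tcp_pos": TCP position; "tool_rot": TCP orientation; "force": force on the tool from outside, world axes, zero at the start; "moment": the same for the moment, N m; "grip_width": finger opening in m; "gripper_force": force on a finger pad.
Only numpy, scipy, OpenCV 4.12 (cv2) and the standard library are available. Lean on these libraries where they do the work, as an engineer would, in place of code of your own. Each camera call takes 0.05 s, during which the arm holds its last target. There are 200 camera calls.

## Working session

There is one attempt and no reset: what is moved stays moved. The work goes in short steps, Python scripts to look and compute and a tool call to move; the robot and the scene stay as the last step left them, time stands still between calls to the robot, and variables do not carry over. Pictures are saved under pics/ and viewed, at most 10 in all, crops included, and the job is handed in when it is done.

Besides the shell and the picture viewer there is one more tool, called in YAML: its name, and indented under it one key for each argument. arm_command: Moves the arm, as the interface text tells. Shift numbers are shares of 100 cm and turn numbers shares of 180 degrees, none past 1 either way. Its arguments: {"type":"object","properties":{"motion":{"type":"array","items":{"type":"array","items":{"type":"number"}}},"force":{"type":"number"}},"required":["motion"]}

```bash
mkdir -p pics; python3 - <<'E'
from rig import bot
import cv2
for n in ("top","side"):
    cv2.imwrite(f"pics/{n}0.png",bot.camera(n)[:,:,::-1])
    p=bot.camera_params(n);print(n,p)
o=bot.get_obs();print({k:o[k] for k in("clock","tcp_pos","tool_rot","force","grip_width")})
E
```

```text
top {'intrinsics': array([[397.04228961,   0.        , 261.84500326],
       [  0.        , 397.04228961, 191.91393455],
       [  0.        ,   0.        ,   1.        ]]), 'rvec': array([ 2.21835359, -2.16108092,  0.11401766]), 'tvec': array([-0.06139528,  0.58961927,  0.88997947])}
side {'intrinsics': array([[429.08980077,   0.        , 253.06581165],
       [  0.        , 429.08980077, 192.92504952],
       [  0.        ,   0.        ,   1.        ]]), 'rvec': array([ 0.20793948, -2.6428231 ,  1.5783992 ]), 'tvec': array([0.56940691, 0.14446369, 0.76083456])}
{'clock': 0.1, 'tcp_pos': array([ 0.26650369, -0.56487008,  0.21396122]), 'tool_rot': array([-5.76862268e-04,  9.75812385e-01,  2.18608881e-01, -1.15508217e-04]), 'force': array([ 0.81569513,  0.42319978, -0.66470506]), 'grip_width': 0.09175427474873314}
```

View pics/top0.png

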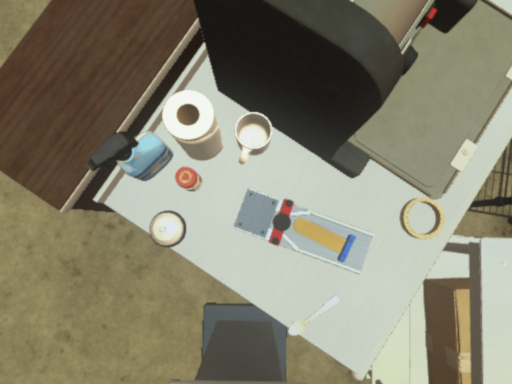

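View pics/side0.png

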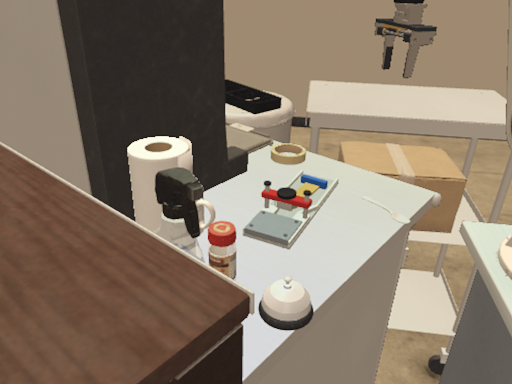

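The top view shows the slicer with its hood at about (258,213), the pad at (282,222) and the blue handle at (347,247). The jar, bell and mug stand to the left and behind. I'll enlarge the slicer.

```bash
python3 - <<'E'
import cv2
a=cv2.imread("pics/top0.png")[180:280,225:385]
cv2.imwrite("pics/topc.png",cv2.resize(a,None,fx=5,fy=5,interpolation=cv2.INTER_CUBIC))
a=cv2.imread("pics/side0.png")[165:250,235:350]
cv2.imwrite("pics/sidec.png",cv2.resize(a,None,fx=6,fy=6,interpolation=cv2.INTER_CUBIC))
E
cat > h.py <<'E'
from rig import bot
import numpy as np, cv2
from scipy.spatial.transform import Rotation as R
P={n:bot.camera_params(n) for n in("top","side")}
def proj(n,X):
    p=P[n]; return cv2.projectPoints(np.asarray(X,float).reshape(-1,3),p["rvec"],p["tvec"],p["intrinsics"],None)[0][:,0]
def ray(n,uv,z):
    p=P[n]; Rm=cv2.Rodrigues(p["rvec"])[0]; c=-Rm.T@p["tvec"]
    d=Rm.T@np.linalg.inv(p["intrinsics"])@np.array([*uv,1.]); return c+d*(z-c[2])/d[2]
E
python3 - <<'E'
from h import *
for n,uv,z in (("top",(282,222),.0745),("top",(258,213),.026),("top",(347,247),.03),("side",(287,193),.0745),("top",(187,177),.1),("top",(167,228),.06),("top",(254,130),.09)): print(n,uv,ray(n,uv,z).round(3))
E
```

```text
top (282, 222) [ 0.523 -0.09   0.075]
top (258, 213) [ 0.542 -0.038  0.026]
top (347, 247) [ 0.47  -0.243  0.03 ]
side (287, 193) [ 0.52  -0.072  0.075]
top (187, 177) [0.612 0.114 0.1  ]
top (167, 228) [0.503 0.16  0.06 ]
top (254, 130) [ 0.72  -0.024  0.09 ]
```

View pics/topc.png

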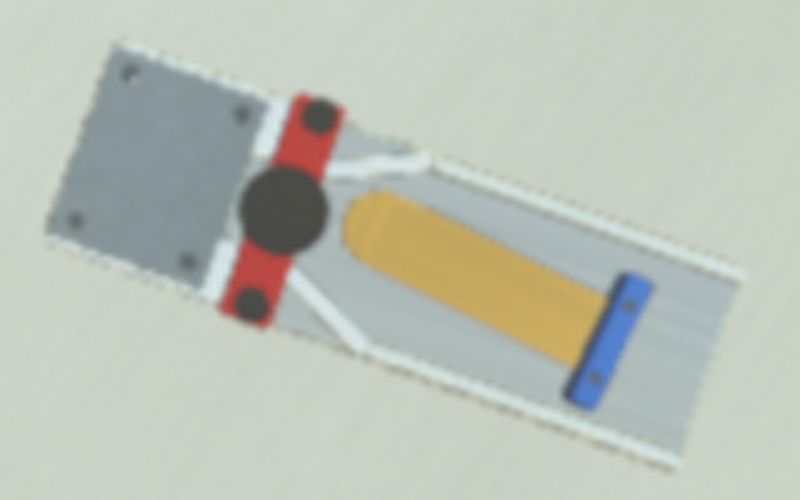

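View pics/sidec.png

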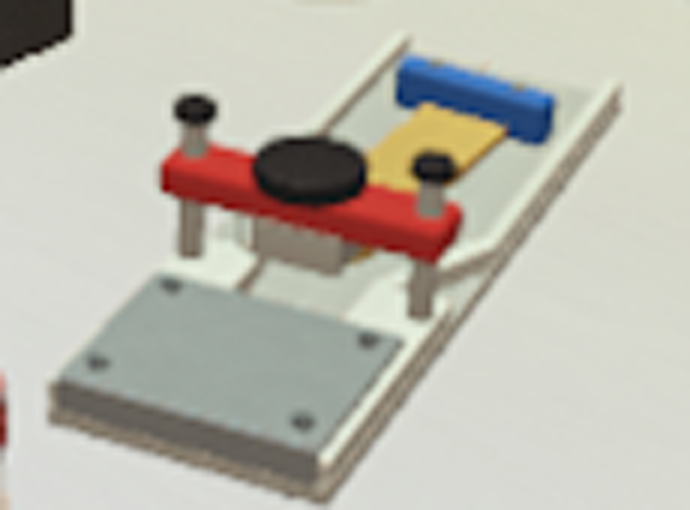

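```bash
cat >> h.py <<'E'
from scipy.optimize import least_squares
def fit(obs,g0):  # obs: (cam, uv image, model xyz mm)
    def f(p):
        r=[]
        for n,uv,m in obs:
            m=np.array(m)/1e3; c,s=np.cos(p[2]),np.sin(p[2])
            r+=list(proj(n,[p[0]+c*m[0]-s*m[1],p[1]+s*m[0]+c*m[1],m[2]])[0]-uv)
        return r
    o=least_squares(f,g0,loss="soft_l1"); return o.x,np.array(f(o.x)).reshape(-1,2).round(1)
E
cat > m.py <<'E'
from h import *
T=lambda x,y:("top",np.array([225+(x+.5)/5-.5,180+(y+.5)/5-.5]))
S=lambda x,y:("side",np.array([235+(x+.5)/6-.5,165+(y+.5)/6-.5]))
sl=[(*T(118,47),(95,-50,26)),(*T(48,235),(95,50,26)),(*T(742,275),(-215,-50,20)),(*T(675,465),(-215,50,20)),(*T(432,160),(-60,-44,20)),(*T(362,347),(-60,44,20))]
sd=[(*S(50,385),(95,-50,26)),(*S(320,458),(95,50,26)),(*S(618,92),(-215,50,20)),(*S(402,345),(20,50,26)),(*S(160,275),(20,-50,26))]
ga=[(*T(625,272),(-56,-33,32)),(*T(565,398),(-56,33,32)),(*T(655,285),(-70,-33,32)),(*T(597,410),(-70,33,32)),(*T(343,222),(70,0,18))]
gs=[(*S(399,62),(-56,-33,32)),(*S(550,100),(-56,33,32))]
g0=[.52,-.09,1.22]
for nm,o in (("sl top",sl),("sl side",sd),("sl all",sl+sd),("g top",ga),("g all",ga+gs)):
    p,r=fit(o,g0); print(nm,p.round(4),r.tolist())
    if nm=="sl all": s=p
c,q=np.cos(s[2]),np.sin(s[2]); d=p[:2]-s[:2]; print("gauge in slicer mm",(c*d[0]+q*d[1])*1e3,(-q*d[0]+c*d[1])*1e3,p[2]-s[2])
E
python3 m.py
```

```text
sl top [ 0.5247 -0.0882  1.2392] [[0.2, -2.6], [-1.2, 0.6], [1.0, -1.1], [0.2, 2.1], [-0.7, 0.9], [0.3, -0.6]]
sl side [ 0.5237 -0.0806  1.2506] [[-2.2, -1.1], [0.9, 0.9], [0.3, -1.3], [1.8, 0.5], [-3.4, -0.3]]
sl all [ 0.524  -0.0867  1.2458] [[-0.7, -2.1], [-1.9, 1.2], [0.4, -1.4], [-0.1, 1.8], [-1.4, 1.0], [-0.2, -0.4], [-2.0, -3.0], [0.7, -0.9], [0.5, -2.2], [1.7, -1.1], [-3.2, -1.9]]
g top [ 0.4927 -0.184   1.1652] [[0.2, -0.5], [0.6, 0.9], [-0.2, -0.6], [-0.2, 1.1], [-0.3, -0.5]]
g all [ 0.4919 -0.1842  1.1621] [[0.2, -0.1], [0.5, 1.3], [-0.2, -0.1], [-0.2, 1.5], [-0.2, -0.2], [-1.2, -0.2], [-0.7, 0.5]]
gauge in slicer mm -102.61147490373477 -0.682145108174874 -0.0837376035534303
```

```bash
sed -i 's/,-50,/,-W,/g; s/,50,/,W,/g; s/^T=/import sys\nW=float(sys.argv[1])\nT=/' m.py; for w in 45 47; do python3 m.py $w; done
cat > go.py <<'E'
from h import *
import sys
# target in slicer mm + yaw offset -> tool-frame shift/turn fractions
SL=np.array([0.5245,-0.0875,1.243])
def rel(x,y,z,yaw=0.,o=None):
    o=o or bot.get_obs(); c,s=np.cos(SL[2]),np.sin(SL[2])
    t=np.array([SL[0]+(c*x-s*y)/1e3,SL[1]+(s*x+c*y)/1e3,z/1e3])
    q=o["tool_rot"]; A=R.from_quat([*q[1:],q[0]])
    a=SL[2]+yaw; B=R.from_matrix(np.array([[np.cos(a),np.sin(a),0],[np.sin(a),-np.cos(a),0],[0,0,-1]]))
    return t.round(4),A.inv().apply(t-o["tcp_pos"]).round(4),((A.inv()*B).as_rotvec()/np.pi).round(4)
def show():
    o=bot.get_obs();c,s=np.cos(SL[2]),np.sin(SL[2]);d=o["tcp_pos"]-[SL[0],SL[1],0]
    print(o["clock"],"slicer mm",(1e3*np.array([c*d[0]+s*d[1],-s*d[0]+c*d[1],d[2]])).round(1),"F",[round(float(v),1) for v in (c*o["force"][0]+s*o["force"][1],-s*o["force"][0]+c*o["force"][1],o["force"][2])],"w",round(o["grip_width"],4))
if __name__=="__main__":
    show()
    for a in sys.argv[1:]: print(rel(*map(float,a.split(","))))
E
python3 go.py -215,0,120 
```

```text
sl top [ 0.5239 -0.0883  1.246 ] [[-0.8, -0.1], [-0.4, -0.8], [0.4, 0.7], [1.3, -0.2], [-0.8, 1.0], [0.5, -0.4]]
sl side [ 0.5216 -0.08    1.2406] [[0.8, -0.4], [-1.0, 0.5], [0.0, -1.3], [0.4, 0.2], [-0.2, 0.4]]
sl all [ 0.5229 -0.0864  1.2482] [[-1.7, 0.4], [-1.2, -0.2], [-0.3, 0.9], [0.6, 0.0], [-1.6, 1.4], [-0.3, 0.1], [0.9, -2.1], [-1.0, -1.5], [-1.2, -2.7], [-0.0, -1.7], [-0.5, -1.1]]
g top [ 0.4927 -0.184   1.1652] [[0.2, -0.5], [0.6, 0.9], [-0.2, -0.6], [-0.2, 1.1], [-0.3, -0.5]]
g all [ 0.4919 -0.1842  1.1621] [[0.2, -0.1], [0.5, 1.3], [-0.2, -0.1], [-0.2, 1.5], [-0.2, -0.2], [-1.2, -0.2], [-0.7, 0.5]]
gauge in slicer mm -102.51918650208614 -1.5904167891491634 -0.08608206583863542
sl top [ 0.5241 -0.0882  1.2452] [[-0.5, -1.0], [-0.7, -0.0], [0.7, -0.1], [1.0, 0.6], [-0.8, 1.0], [0.4, -0.4]]
sl side [ 0.522  -0.0804  1.2455] [[-0.2, -0.7], [0.0, 0.6], [0.2, -1.3], [1.2, 0.2], [-1.3, 0.1]]
sl all [ 0.5231 -0.0865  1.2477] [[-1.3, -0.5], [-1.5, 0.5], [-0.0, 0.0], [0.3, 0.8], [-1.5, 1.3], [-0.2, -0.0], [-0.2, -2.4], [-0.2, -1.3], [-0.5, -2.5], [0.8, -1.4], [-1.5, -1.4]]
g top [ 0.4927 -0.184   1.1652] [[0.2, -0.5], [0.6, 0.9], [-0.2, -0.6], [-0.2, 1.1], [-0.3, -0.5]]
g all [ 0.4919 -0.1842  1.1621] [[0.2, -0.1], [0.5, 1.3], [-0.2, -0.1], [-0.2, 1.5], [-0.2, -0.2], [-1.2, -0.2], [-0.7, 0.5]]
gauge in slicer mm -102.49476599780007 -1.3707062309343683 -0.08564411276127881
0.1 slicer mm [-535.    90.6  214. ] F [0.7, -0.6, -0.7] w 0.0918
(array([ 0.4553, -0.2911,  0.12  ]), array([ 0.2876, -0.167 ,  0.0942]), array([-4.000e-04, -2.000e-04, -2.554e-01]))
```

```bash
sed -i 's/0.5245,-0.0875,1.243/0.5233,-0.0867,1.246/' go.py; python3 go.py -212,0,90 -212,0,17
```

```text
0.1 slicer mm [-535.1   90.8  214. ] F [0.7, -0.6, -0.7] w 0.0918
(array([ 0.4556, -0.2876,  0.09  ]), array([ 0.2894, -0.1699,  0.1242]), array([-4.000e-04, -2.000e-04, -2.563e-01]))
(array([ 0.4556, -0.2876,  0.017 ]), array([ 0.2893, -0.1698,  0.1972]), array([-4.000e-04, -2.000e-04, -2.563e-01]))
```

arm_command:
  motion:
    - [0.2894, -0.1699, 0.06, 0, 0, -0.2563, 0.43]
    - [0.2894, -0.1699, 0.06, 0, 0, -0.2563, 0.43]
    - [0.2894, -0.1699, 0.06, 0, 0, -0.2563, 0.43]
    - [0.2894, -0.1699, 0.06, 0, 0, -0.2563, 0.43]
    - [0.2894, -0.1699, 0.06, 0, 0, -0.2563, 0.43]
    - [0.2894, -0.1699, 0.06, 0, 0, -0.2563, 0.43]
    - [0.2894, -0.1699, 0.06, 0, 0, -0.2563, 0.43]
    - [0.2894, -0.1699, 0.124, 0, 0, -0.2563, 0.43]
    - [0.2894, -0.1699, 0.124, 0, 0, -0.2563, 0.43]
    - [0.2894, -0.1699, 0.124, 0, 0, -0.2563, 0.43]

```text
clock: 1.35
tcp_pos: [0.4558, -0.2891, 0.0916]
tool_rot: [0.0, 0.812, 0.583, -0.0]
force: [0.1, -0.4, 0.1]
grip_width: 0.0262
gripper_force: 0.0
```

```bash
python3 go.py -212,0,17; python3 - <<'E'
from h import *
a=bot.camera("top")[170:290,225:385,::-1]
cv2.imwrite("pics/t1.png",cv2.resize(a,None,fx=5,fy=5,interpolation=cv2.INTER_CUBIC))
E
```

```text
1.35 slicer mm [-213.4   -0.6   91.6] F [-0.3, -0.3, 0.1] w 0.0262
(array([ 0.4556, -0.2876,  0.017 ]), array([ 0.0014, -0.0006,  0.0746]), array([-0.    ,  0.    , -0.0003]))
```

View pics/t1.png

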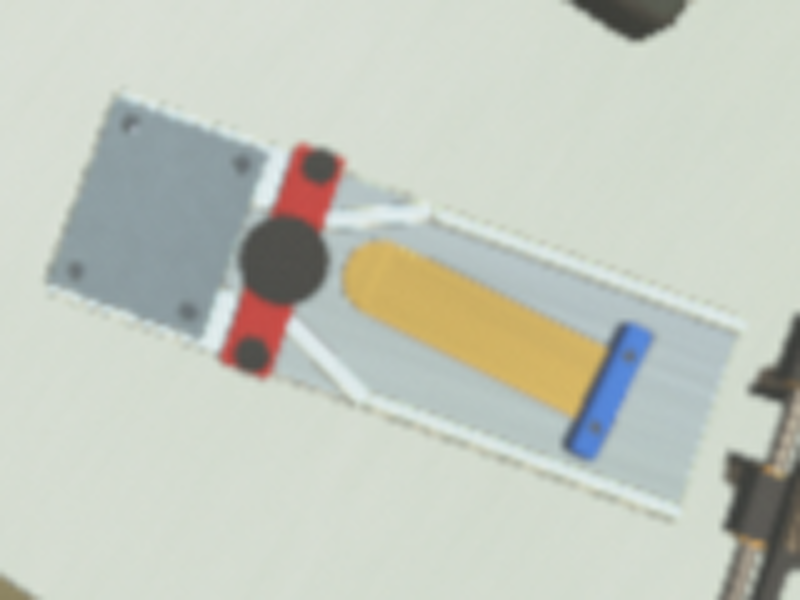

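The open fingers (lower right, about (765,440) in the crop) line up with the gauge axis, just behind the blue handle at (610,390). I'll lower the tool and start pushing.

arm_command:
  motion:
    - [0, 0, 0.05, 0, 0, 0, 0.43]
    - [0.002, 0, 0.075, 0, 0, 0, 0.43]
    - [0.002, 0, 0.075, 0, 0, 0, 0.43]
    - [0.002, 0, 0.075, 0, 0, 0, 0.43]

```text
clock: 1.9
tcp_pos: [0.4578, -0.2873, 0.0175]
tool_rot: [0.001, 0.812, 0.583, 0.001]
force: [-0.1, 0.9, 0.4]
grip_width: 0.0258
gripper_force: 0.0
```

```bash
python3 go.py -180,0,17;
```

```text
1.9 slicer mm [-211.    -1.9   17.5] F [0.8, 0.3, 0.4] w 0.0258
(array([ 0.4659, -0.2573,  0.017 ]), array([ 0.031 , -0.0019,  0.0005]), array([ 0.0009,  0.0002, -0.0001]))
```

arm_command:
  motion:
    - [0.01, -0.001, 0, 0, 0, 0, 0.43]
    - [0.02, -0.002, 0, 0, 0, 0, 0.43]
    - [0.025, -0.002, 0, 0, 0, 0, 0.43]
    - [0.03, -0.002, 0, 0, 0, 0, 0.43]
    - [0.035, -0.002, 0, 0, 0, 0, 0.43]
    - [0.04, -0.002, 0, 0, 0, 0, 0.43]
    - [0.045, -0.002, 0, 0, 0, 0, 0.43]
    - [0.05, -0.002, 0, 0, 0, 0, 0.43]
    - [0.055, -0.002, 0, 0, 0, 0, 0.43]
    - [0.06, -0.002, 0, 0, 0, 0, 0.43]
    - [0.06, -0.002, 0, 0, 0, 0, 0.43]

```text
clock: 3.28
tcp_pos: [0.4736, -0.228, 0.0154]
tool_rot: [-0.0, 0.812, 0.584, -0.0]
force: [0.9, 0.0, -0.5]
grip_width: 0.0261
gripper_force: 0.0
```

```bash
python3 go.py -140,0,17; python3 - <<'E'
from h import *
for n,s in (("top",(slice(170,290),slice(225,385))),("side",(slice(155,255),slice(225,355)))):
    a=bot.camera(n)[s][:,:,::-1]; cv2.imwrite(f"pics/{n}2.png",cv2.resize(a,None,fx=5,fy=5,interpolation=cv2.INTER_CUBIC))
E
```

```text
3.275 slicer mm [-149.8    2.    15.4] F [0.3, -0.9, -0.5] w 0.0261
(array([ 0.4786, -0.2194,  0.017 ]), array([ 0.0098,  0.002 , -0.0016]), array([-0.0003, -0.0002,  0.0001]))
```

View pics/top2.png

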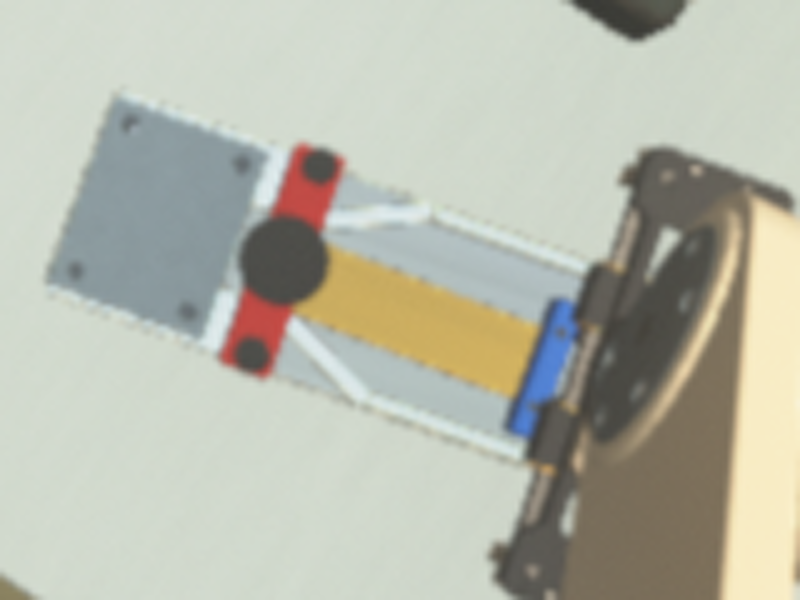

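The handle is now square against the fingers (front edge from about (550,298) to (507,430) in the crop). The blade points straight under the gate.

```bash
python3 - <<'E'
from h import *
T=lambda x,y:("top",np.array([225+(x+.5)/5-.5,170+(y+.5)/5-.5]))
p,r=fit([(*T(550,298),(-56,-33,32)),(*T(507,430),(-56,33,32)),(*T(545,322),(-56,-18,18)),(*T(513,397),(-56,18,18)),(*T(345,250),(44,-18,18)),(*T(305,322),(42,18,18))],[.52,-.12,1.24]); print(p,r.tolist())
for s in ([.5233,-.0867,1.246],[.5239,-.0883,1.2455]):
    c,q=np.cos(s[2]),np.sin(s[2]); d=p[:2]-s[:2]; print((c*d[0]+q*d[1])*1e3,(-q*d[0]+c*d[1])*1e3,p[2]-s[2])
E
```

```text
[ 0.49878491 -0.15283036  1.23453937] [[1.3, -0.7], [0.0, 0.2], [-1.2, 0.5], [-0.1, 0.2], [-1.7, -0.4], [1.7, 0.1]]
-70.49593068161677 2.130094889963543 -0.011460630759817736
-69.1726509646108 3.1747236366838525 -0.010960630759817791
```

arm_command:
  motion:
    - [0.005, 0, 0, 0, 0, 0, 0.43]
    - [0.01, 0, 0, 0, 0, 0, 0.43]
    - [0.015, 0, 0, 0, 0, 0, 0.43]
    - [0.02, 0, 0, 0, 0, 0, 0.43]
    - [0.025, 0, 0, 0, 0, 0, 0.43]
    - [0.028, 0, 0, 0, 0, 0, 0.43]
    - [0.028, 0, 0, 0, 0, 0, 0.43]

```text
clock: 4.25
tcp_pos: [0.4828, -0.2019, 0.0156]
tool_rot: [-0.0, 0.812, 0.584, 0.0]
force: [-0.6, -0.3, 0.5]
grip_width: 0.0259
gripper_force: 0.0
```

```bash
python3 go.py
```

```text
4.25 slicer mm [-122.1    1.6   15.6] F [-0.4, 0.5, 0.5] w 0.0259
```

arm_command:
  motion:
    - [0.001, 0, 0, 0, 0, 0, 0.43]
    - [0.002, 0, 0, 0, 0, 0, 0.43]
    - [0.003, 0, 0, 0, 0, 0, 0.43]

```text
clock: 4.62
tcp_pos: [0.4838, -0.1994, 0.0156]
tool_rot: [0.0, 0.812, 0.583, 0.0]
force: [0.5, 0.0, -2.4]
grip_width: 0.026
gripper_force: 0.6
```

```bash
python3 go.py
```

```text
4.625 slicer mm [-119.5    1.5   15.6] F [0.2, -0.5, -2.4] w 0.026
```

arm_command:
  motion:
    - [0.001, 0, 0, 0, 0, 0, 0.43]
    - [0.002, 0, 0, 0, 0, 0, 0.43]

```text
clock: 4.88
tcp_pos: [0.4844, -0.1974, 0.0156]
tool_rot: [0.0, 0.812, 0.583, 0.0]
force: [-0.2, -1.8, -0.5]
grip_width: 0.0264
gripper_force: 0.7
```

arm_command:
  motion:
    - [0.001, 0, 0, 0, 0, 0, 0.43]
    - [0.002, 0, 0, 0, 0, 0, 0.43]

```text
clock: 5.12
tcp_pos: [0.4851, -0.1955, 0.0156]
tool_rot: [0.0, 0.812, 0.583, 0.0]
force: [-0.6, -1.3, 0.4]
grip_width: 0.0261
gripper_force: 0.7
```

arm_command:
  motion:
    - [0.001, 0, 0, 0, 0, 0, 0.43]
    - [0.002, 0, 0, 0, 0, 0, 0.43]

```text
clock: 5.38
tcp_pos: [0.4857, -0.1936, 0.0156]
tool_rot: [0.0, 0.812, 0.583, 0.0]
force: [-0.8, -1.8, 1.0]
grip_width: 0.026
gripper_force: 0.8
```

arm_command:
  motion:
    - [0.001, 0, 0, 0, 0, 0, 0.43]
    - [0.002, 0, 0, 0, 0, 0, 0.43]

```text
clock: 5.62
tcp_pos: [0.4863, -0.1917, 0.0156]
tool_rot: [0.0, 0.812, 0.583, 0.0]
force: [-0.5, -2.5, 1.0]
grip_width: 0.0263
gripper_force: 0.8
```

arm_command:
  motion:
    - [0.001, 0, 0, 0, 0, 0, 0.43]
    - [0.002, 0, 0, 0, 0, 0, 0.43]

```text
clock: 5.88
tcp_pos: [0.487, -0.1907, 0.0156]
tool_rot: [0.001, 0.812, 0.584, -0.0]
force: [-1.4, -8.4, -0.5]
grip_width: 0.0265
gripper_force: 4.1
```

arm_command:
  motion:
    - [0.001, 0, 0, 0, 0, 0, 0.43]
    - [0.002, 0, 0, 0, 0, 0, 0.43]

```text
clock: 6.12
tcp_pos: [0.4876, -0.1889, 0.0157]
tool_rot: [0.001, 0.812, 0.584, -0.0]
force: [-3.1, -8.2, -0.2]
grip_width: 0.0262
gripper_force: 4.2
```

arm_command:
  motion:
    - [0.0006, 0, 0, 0, 0, 0, 0.43]
    - [0.0006, 0, 0, 0, 0, 0, 0.43]

```text
clock: 6.38
tcp_pos: [0.4878, -0.1882, 0.0157]
tool_rot: [0.001, 0.812, 0.584, -0.0]
force: [-1.1, -8.0, 0.0]
grip_width: 0.026
gripper_force: 3.8
```

arm_command:
  motion:
    - [-0.01, 0, 0, 0, 0, 0, 0.43]
    - [-0.03, 0, 0, 0, 0, 0, 0.43]
    - [-0.03, 0, -0.05, 0, 0, 0, 0.6]
    - [-0.03, 0, -0.1, 0, 0, 0, 1]
    - [-0.03, 0, -0.1, 0, 0, 0, 1]
    - [-0.03, 0, -0.1, 0, 0, 0, 1]

```text
clock: 7.12
tcp_pos: [0.4776, -0.2157, 0.1152]
tool_rot: [-0.0, 0.812, 0.583, -0.0]
force: [0.5, 0.0, 0.1]
grip_width: 0.0006
gripper_force: 0.0
```

```bash
python3 go.py 0,0,110; python3 - <<'E'
from h import *
a=bot.camera("side")[155:255,225:355,::-1]; cv2.imwrite("pics/s3.png",cv2.resize(a,None,fx=5,fy=5,interpolation=cv2.INTER_CUBIC))
E
```

```text
7.125 slicer mm [-136.8    2.1  115.2] F [0.2, -0.5, 0.1] w 0.0006
(array([ 0.5233, -0.0867,  0.11  ]), array([0.1368, 0.0021, 0.0052]), array([-0.0001, -0.0001, -0.0001]))
```

View pics/s3.png

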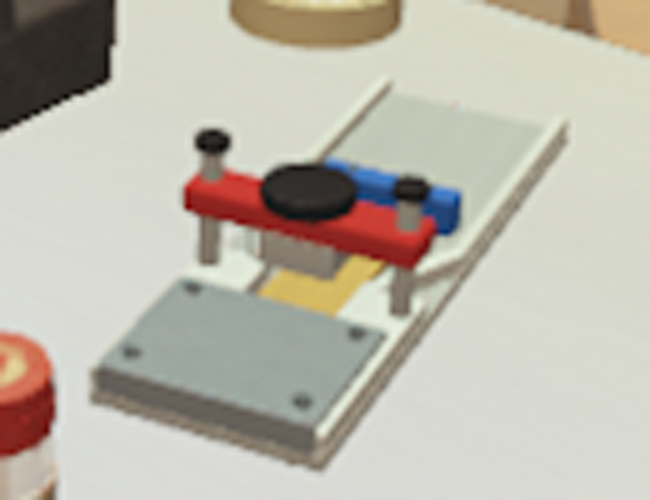

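The brass blade runs under the red gate and into the throat, with the blue handle behind it at about (395,195). Next I'll press the pad.

arm_command:
  motion:
    - [0.05, 0.002, 0, 0, 0, 0, 1]
    - [0.1, 0.002, 0, 0, 0, 0, 1]
    - [0.135, 0.002, 0, 0, 0, 0, 1]
    - [0.135, 0.002, 0.015, 0, 0, 0, 1]
    - [0.135, 0.002, 0.03, 0, 0, 0, 1]
    - [0.135, 0.002, 0.036, 0, 0, 0, 1]
    - [0.135, 0.002, 0.036, 0, 0, 0, 1]

```text
clock: 8.05
tcp_pos: [0.5223, -0.0893, 0.0786]
tool_rot: [-0.001, 0.812, 0.583, -0.001]
force: [0.5, 0.6, 0.4]
grip_width: 0.0004
gripper_force: 0.0
```

arm_command:
  motion:
    - [0, 0, 0.002, 0, 0, 0, 1]
    - [0, 0, 0.004, 0, 0, 0, 1]
    - [0, 0, 0.006, 0, 0, 0, 1]
    - [0, 0, 0.008, 0, 0, 0, 1]
    - [0, 0, 0.01, 0, 0, 0, 1]
    - [0, 0, 0.012, 0, 0, 0, 1]

```text
clock: 8.8
tcp_pos: [0.5232, -0.0885, 0.0677]
tool_rot: [0.0, 0.812, 0.584, 0.0]
force: [-1.7, -0.0, 5.0]
grip_width: 0.0004
gripper_force: 2.4
```

arm_command:
  motion:
    - [0, 0, 0.002, 0, 0, 0, 1]
    - [0, 0, 0.004, 0, 0, 0, 1]
    - [0, 0, 0.006, 0, 0, 0, 1]
    - [0, 0, 0.008, 0, 0, 0, 1]
    - [0, 0, 0.009, 0, 0, 0, 1]

```text
clock: 9.43
tcp_pos: [0.5232, -0.0886, 0.0585]
tool_rot: [0.0, 0.812, 0.583, 0.0]
force: [-0.7, -0.4, 4.3]
grip_width: 0.0005
gripper_force: 2.3
```

arm_command:
  motion:
    - [0, 0, 0.001, 0, 0, 0, 1]
    - [0, 0, 0.001, 0, 0, 0, 1]

```text
clock: 9.68
tcp_pos: [0.5232, -0.0885, 0.0574]
tool_rot: [0.0, 0.812, 0.583, 0.0]
force: [0.8, 0.9, 1.0]
grip_width: 0.0004
gripper_force: 0.8
```

arm_command:
  motion:
    - [0, 0, 0.001, 0, 0, 0, 1]
    - [0, 0, 0.002, 0, 0, 0, 1]

```text
clock: 9.93
tcp_pos: [0.5232, -0.0885, 0.0556]
tool_rot: [0.0, 0.812, 0.583, 0.0]
force: [-0.2, -0.4, 4.9]
grip_width: 0.0004
gripper_force: 2.3
```

arm_command:
  motion:
    - [0, 0, 0.001, 0, 0, 0, 1]

```text
clock: 10.05
tcp_pos: [0.5232, -0.0885, 0.0548]
tool_rot: [0.0, 0.812, 0.583, 0.0]
force: [-3.6, 0.8, 20.6]
grip_width: 0.0006
gripper_force: 10.2
```

arm_command:
  motion:
    - [0, 0, 0.0002, 0, 0, 0, 1]
    - [0, 0, 0.0002, 0, 0, 0, 1]

```text
clock: 10.3
tcp_pos: [0.5232, -0.0885, 0.0549]
tool_rot: [0.0, 0.812, 0.583, 0.0]
force: [-1.4, 1.2, 9.8]
grip_width: 0.0006
gripper_force: 5.5
```

arm_command:
  motion:
    - [0, 0, -0.005, 0, 0, 0, 1]
    - [0, 0, -0.04, 0, 0, 0, 1]
    - [0, 0, -0.1, 0, 0, 0, 1]
    - [-0.06, 0, -0.12, 0, 0, 0, 1]
    - [-0.12, 0, -0.12, 0, 0, 0, 1]
    - [-0.18, 0, -0.12, 0, 0, 0, 1]
    - [-0.2, 0, -0.12, 0, 0, 0, 1]

```text
clock: 11.18
tcp_pos: [0.458, -0.2805, 0.1743]
tool_rot: [-0.0, 0.813, 0.582, -0.0]
force: [1.4, -0.0, 0.9]
grip_width: 0.0005
gripper_force: 0.0
```

```bash
python3 go.py; python3 - <<'E'
from h import *
a=bot.camera("side")[155:255,225:355,::-1]; cv2.imwrite("pics/s4.png",cv2.resize(a,None,fx=5,fy=5,interpolation=cv2.INTER_CUBIC))
E
```

```text
11.175 slicer mm [-2.045e+02  1.000e-01  1.743e+02] F [0.4, -1.3, 0.9] w 0.0005
```

View pics/s4.png

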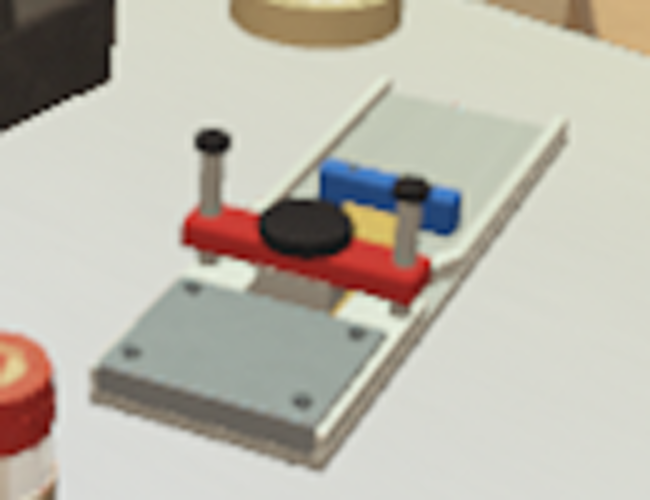

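The gate is down, with its foot on the blade, and the handle hasn't moved. The arm is clear, so I'm handing in.

```bash
python3 -c "
from rig import bot
print(bot.hand_in())"
```

```text
the job is handed in; nothing more can be done
None
```

I handed the job in at about 11 s: the gauge blade was pushed against the end stop, which moved back about 3 mm judging by arm travel after contact, and the gate was pressed down onto the flat blade. The jar, bell and mug were left alone; the hand-in gave no verdict.

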